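# Turn the ready order's tag through the flip chute

## Robot

A 7-joint arm with a two-finger parallel gripper is mounted at the origin on the work surface. World frame = base frame: x ahead of the robot, y to its left, z up, the work surface at z = 0. Lengths are in m, angles in degrees, forces in N, time in s.
With the tool pointing down it reaches from about 0.425 to 0.875 m from the base axis. Payload 4.7 kg.
Tool frame: the origin (TCP) lies at the very end of the fingers, on their centre line; the grasp point (between the pads) lies 19 mm behind it (env.grasp_offset is the distance from the TCP to the grasp point, in m); z points along the fingers, y is the line along which they close (so a half turn about z gives the same grasp; the last joint's range is limited). The gripper opens to 87 mm and grips with 3 to 60 N. Pads are 19 mm wide; open, the fingers measure 117 mm over their backs; the gripper's body (75 mm by 190 mm) begins 51 mm behind the grasp point.
Start: joints at [68.99, 18.392, -4.016, 83.108, 1.295, 78.541, -3.26], TCP at [0.242, -0.603, 0.223] pointing down, gripper open.
Joint ranges: [-163.93, 163.93], [-17.29, 119.83], [-79.2, 71.16], [3.27, 140.29], [-89.18, 269.18], [5.43, 117.66], [-154.24, 154.24]. Speed limits (degrees/s): [147.25, 147.25, 180, 180, 180, 180, 180].

## Interface

Orientations are given as [roll, pitch, yaw] about the fixed x, y, z axes, in that order (R = Rz(yaw) Ry(pitch) Rx(roll)).
In Python, from cell import env gives the robot as it stands. The module is installed in compiled form; this text tells all that it offers.
- The arm moves only by the tool drive_tool, never from a script. Its argument "moves" is one flat list of numbers, 5 for each row, row after row: the shift along the tool's x, y, z in units of 40 mm (1.0 is 40 mm), then the turn about the tool's z in units of 10 degrees (1.0 is 10 degrees), then the finger opening in mm, from 0 to 87. A call has 1 to 5 rows; each row is the pose to reach, as a shift and turn from the pose commanded when the call began, along the tool's axes at that moment; what a row does not reach only later rows make up. A row lasts 1/8 s, in which the tool goes at most 62.5 mm and 10.7 degrees, less where a joint would pass 70% of its speed; a pose out of reach is approached as far as the arm can. A call with a gripper value outside its range is refused whole. The fingers move at their own pace and stop on an object; "squeeze" is the grip in N (left out, the last holds). Time passes only in rows, so rows that repeat a pose let the fingers close. It gives the time, the measured TCP pose, the force, the opening and the grip force at its end, in the units of the state.
- env.get_obs(): the state, without advancing time (a new reading comes with each control period).
- env.read_camera(name): name is "scene" or "top" or "wrist"; returns (picture, depth): 384x512x3 uint8, red, green, blue; 384x512 float32, m along the optical axis (not along the pixel's ray), 0 where there is no reading.
- env.camera_model(name): a dict with "K" (3x3 intrinsics, pixels), "rvec" (rotation vector, rad) and "tvec" (3), from world to camera coordinates, as OpenCV has them; the wrist camera has in their place "tool_from_camera" (4x4, takes a point from camera to tool coordinates, whose origin is the TCP and whose axes are the flange's). Camera axes: x right, y down, z forward; pixel columns grow to the right and rows downward; lengths in m; the calibration is good to about 2 mm. A picture is of the moment at which its call begins: read the wrist's pose just before it. camera_model takes no time and is no camera call.
- env.sign_off(): hands the job in; it is judged then, once.
The state is a dict: "time_s": time; "qpos": joint angles; "joint_velocities": joint speeds; "effort": joint torques, N m; "tool_pos": TCP position; "tool_rot": TCP orientation; "force": force on the tool from outside, world axes, zero at the start; "wrist_torque": the same for the moment, N m; "grip_width": finger opening in m; "grasp_force": force on a finger pad.
Only numpy, scipy, OpenCV 4.12 (cv2) and the standard library are available. Lean on these libraries where they do the work, as an engineer would, in place of code of your own. Each camera call takes 0.05 s, during which the arm holds its last target. There are 200 camera calls.

## Task

An order is ready: pull the yellow-and-green order tag out of its stand and drop it into the slot on top of the twisted wire chute, plate first, with its green face to the chute's back and its yellow face to the tray side, so that the half twist turns it over and it slides out lying green side up in the chute's white tray. Leave the red-and-white tag in its stand and do not disturb the other things on the counter.

Things in the scene. Friction and masses are not known exactly. Their poses are not given: they have to be found in the camera images.
- tag: Order tag to use: slippery rigid paddle, about 30 g. Plate 40 wide x 30 high x 8 thick (mm), grip tab 14 x 40 high x 8 on its top edge's middle; 70 high. One face green, the other yellow. Origin: middle of the plate's lower edge; z to the tab, y along the width, x out of the green face. Starts upright, green roughly to the robot, lowest 12 mm in its stand's slot (1 mm play); pull straight up.
- other_tag: A second tag of the same shape and frame, with a red face (+x side) and a white face, standing in the other stand. Leave it there.
- stand_a: Small fixed wooden stand, 50 (x) x 70 (y) x 18 high, slot 10 x 43 mm along its y, slot floor 6 mm over the table. Origin: centre of its underside. Which stand stands where varies; the tag to be used is in this one.
- stand_b: The same kind of stand, holding the other tag.
- chute: Fixed flip chute. Origin under the guide's vertical axis, on the table; x to the tray (away from the robot), z up. Six wires, twisted half a turn, run from a blue collar to a ramp. A tag let go in the slot plate first, its width along the chute's y, falls through, is turned half round, slides to +x and lies with that face up which looked to -x at the slot. Base 120 wide, x -50 to 160 mm.
- chute_mouth (a point): Centre of the slot at the collar's upper face, 263 mm over the table. Slot 48 mm long (chute y) x 22 mm wide (chute x); collar 64 (x) x 120 (y) x 6 mm thick. Straight for the first 18 mm, then the twist begins. Axes as the chute's.
- chute_mid (a point): A point on the axis of the guide, 150 mm over the table, inside the twist.
- chute_tray (a point): Centre of the flat part of the white exit tray's floor, 6 mm over the table, 90 mm to +x of the chute's axis. The tray is 64 mm wide inside, its flat floor runs from x = 32 to 155 mm of the chute, its walls are 22 mm high.
- cups: Upright stack of dark paper cups, 80 mm across, 194 mm tall, origin under its centre. Light; do not disturb.
- tub0: Red tub with a white lid, 78 mm across, 68 tall, origin under its centre. Do not disturb.
- tub1: A second such red tub.
- reader: White card reader lying flat, 150 x 75 x 30 mm, origin under its centre. Do not disturb.
Things that resemble listed ones, but are neither listed nor needed, are in the scene too. Of the things like the tag, leave any that is black; of the rest the smaller one is meant.

How it is judged:
By the outcome, as a careful person would: the job done as asked, in the order asked, and still so for the second after the job is handed in, with the robot touching nothing.
It also fails if it takes over 42 s, if anything falls off the work surface, if the arm or the gripper's body presses on something with over 40 N, if the wrist force passes 120 N, or if a joint passes its speed limit or range.

## Working session

There is one attempt and no reset: what is moved stays moved. The work goes in short steps, Python scripts to look and compute and a tool call to move; the robot and the scene stay as the last step left them, time stands still between calls to the robot, and variables do not carry over. Pictures are saved under pics/ and viewed, at most 10 in all, crops included, and the job is handed in when it is done.

Besides the shell and the picture viewer there is one more tool, called as name(argument=value, ...) on one line, values as JSON. drive_tool: Moves the arm, as the interface text tells. Its arguments: {"type":"object","properties":{"moves":{"type":"array","items":{"type":"number"}},"squeeze":{"type":"number"}},"required":["moves"]}

```bash
mkdir -p pics; cat > h.py <<'E'
import numpy as np, cv2
from cell import env
def snap(n,f):
    o=env.get_obs(); p,d=env.read_camera(n); np.savez(f'{f}.npz',p=p,d=d,pos=o['tool_pos'],rot=o['tool_rot']); cv2.imwrite(f'pics/{f}.png',p[:,:,::-1]); return p,d
def cloud(n,d,pos=None,rot=None):
    m=env.camera_model(n);K=np.array(m['K']);v,u=np.mgrid[:d.shape[0],:d.shape[1]]
    c=np.stack([(u-K[0,2])/K[0,0]*d,(v-K[1,2])/K[1,1]*d,d],-1)
    if 'rvec' in m:
        R=cv2.Rodrigues(np.array(m['rvec'],float))[0];w=(c-np.array(m['tvec']).ravel())@R
    else:
        from scipy.spatial.transform import Rotation as Ro
        T=np.array(m['tool_from_camera']);w=c@T[:3,:3].T+T[:3,3];w=w@Ro.from_euler('xyz',rot,degrees=True).as_matrix().T+pos
    w[d<=0]=np.nan
    return w
E
python3 - <<'E'
from h import *
a,_=snap('scene','s0');b,_=snap('top','t0')
print(env.get_obs())
for n in('scene','top'):print(env.camera_model(n))
E
```

```text
{'time_s': 0.1, 'qpos': array([68.9897713 , 18.43561433, -4.01438719, 83.16886401,  1.29612534,
       78.53985327, -3.25995599]), 'joint_velocities': array([ 0.12347869, -0.13757572,  0.12044342, -0.11633674, -0.02894124,
       -0.05536848,  0.00017447]), 'effort': array([ 2.24662331e-04, -4.92571557e+01, -4.05503707e-01, -3.13398421e+01,
       -6.42305939e-02,  3.95395956e-02,  7.04411991e-05]), 'tool_pos': array([ 0.24133114, -0.60300416,  0.2215533 ]), 'tool_rot': array([-1.79900958e+02,  6.90539957e-03,  2.18190330e+01]), 'force': array([0.32056626, 0.20059421, 0.02635988]), 'wrist_torque': array([ 0.00552095, -0.03094815, -0.00094288]), 'grasp_force': 0.0, 'grip_width': 0.08695740047439669}
{'K': array([[386.86211043,   0.        , 258.23252265],
       [  0.        , 386.86211043, 188.80132408],
       [  0.        ,   0.        ,   1.        ]]), 'rvec': array([ 1.05251252,  2.38726783, -1.01610233]), 'tvec': array([ 0.37983046, -0.16382308,  1.47532954])}
{'K': array([[383.2790348 ,   0.        , 255.07805552],
       [  0.        , 383.2790348 , 191.73020173],
       [  0.        ,   0.        ,   1.        ]]), 'rvec': array([ 2.17877198, -2.1544884 ,  0.0593828 ]), 'tvec': array([-0.00176769,  0.58687686,  1.27158414])}
```

View pics/s0.png

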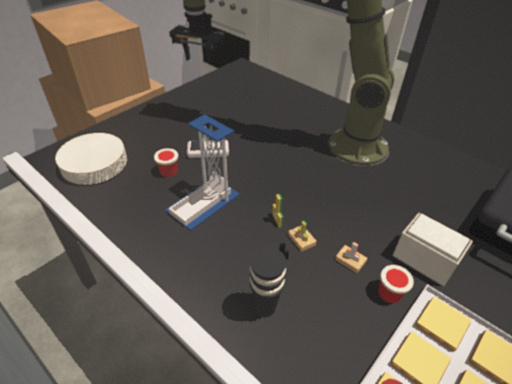

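View pics/t0.png

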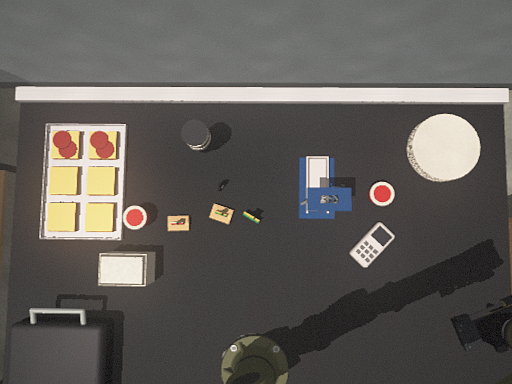

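The scene shows two stands, at scene (302,238) and (351,258) and top (221,213) and (178,222), with the chute at scene (210,170) and top (325,190). Things that could be taken for the tag (top pixels):
- (221,213): yellow-green tag in a stand
- (251,216): larger yellow-green tag standing free
- (223,184): black tag
- (178,222): red/white tag

By the description I choose the stand one at (221,213), and check it in a crop.

```bash
python3 - <<'E'
from h import *
S=np.load('s0.npz');T=np.load('t0.npz')
a=cv2.resize(S['p'][180:280,260:380],(600,500),interpolation=cv2.INTER_CUBIC)
b=cv2.resize(T['p'][170:240,160:270],(786,500),interpolation=cv2.INTER_CUBIC)
c=np.vstack([np.hstack([cv2.resize(a,(400,333)),cv2.resize(S['p'][105:230,155:245],(240,333))]),cv2.resize(b,(640,260))]);cv2.imwrite('pics/c0.png',c[:,:,::-1])
ws=cloud('scene',S['d']);wt=cloud('top',T['d'])
for n,w,im in(('s',ws,S['p']),('t',wt,T['p'])):
    hsv=cv2.cvtColor(im,cv2.COLOR_RGB2HSV);H,Sa,V=hsv[...,0],hsv[...,1],hsv[...,2]
    z=w[...,2];ok=np.isfinite(z)
    for nm,lo,hi in(('blue',105,125),('wood',8,22),('yel',24,34),('green',36,80)):
        m=(ok&(H>=lo)&(H<=hi)&(Sa>90)&(V>50)&(z<.4)&(z>-.01)).astype(np.uint8)
        k,l,st,ce=cv2.connectedComponentsWithStats(m)
        for i in range(1,k):
            if st[i,4]<8:continue
            p=w[l==i]
            print(n,nm,ce[i].round(),st[i,4],np.median(p,0).round(3),np.percentile(p,3,axis=0).round(3),np.percentile(p,97,axis=0).round(3))
# collar rect
for n,w,im in(('s',ws,S['p']),('t',wt,T['p'])):
    z=w[...,2];hs=cv2.cvtColor(im,cv2.COLOR_RGB2HSV)
    m=(z>.24)&(z<.285)&(hs[...,0]>100)&(hs[...,0]<128)&(hs[...,1]>90)
    p=w[m];print(n,len(p),cv2.minAreaRect((p[:,:2]*1000).astype(np.float32)),np.median(p[:,2]))
E
```

```text
s blue [211. 127.] 574 [ 0.55  -0.203  0.263] [ 0.322 -0.438  0.003] [ 0.582 -0.146  0.265]
s blue [212. 210.] 352 [ 0.618 -0.153  0.006] [ 0.506 -0.165  0.002] [ 0.707 -0.143  0.01 ]
s blue [167. 210.] 11 [ 0.708 -0.258  0.004] [ 0.701 -0.27  -0.002] [ 0.711 -0.252  0.008]
s wood [90. 43.] 6876 [ 0.359 -1.153  0.162] [ 1.680e-01 -1.543e+00  1.000e-03] [ 0.49  -1.108  0.203]
s wood [182.  36.] 33 [ 0.281 -0.643  0.318] [ 0.263 -0.663  0.308] [ 0.29  -0.614  0.323]
s wood [276. 211.] 137 [0.507 0.017 0.037] [ 0.469 -0.031 -0.001] [0.519 0.04  0.099]
s wood [302. 238.] 402 [0.52  0.126 0.018] [ 0.487  0.082 -0.   ] [0.545 0.157 0.056]
s wood [350. 259.] 395 [0.492 0.272 0.017] [ 0.454  0.231 -0.001] [0.505 0.3   0.035]
s wood [437. 332.] 333 [0.542 0.534 0.02 ] [0.468 0.486 0.009] [0.546 0.582 0.027]
s wood [486. 365.] 371 [0.542 0.644 0.02 ] [0.463 0.615 0.01 ] [0.545 0.695 0.027]
s wood [405. 366.] 243 [0.667 0.51  0.02 ] [0.592 0.486 0.011] [0.67  0.554 0.027]
s wood [443. 372.] 30 [0.615 0.582 0.025] [0.583 0.581 0.02 ] [0.642 0.583 0.028]
s wood [462. 377.] 45 [0.594 0.617 0.021] 
[... 2725 characters left out ...]
026] [0.577 0.493 0.021] [0.666 0.578 0.031]
t yel [ 61. 216.] 709 [0.497 0.665 0.026] [0.453 0.623 0.021] [0.541 0.708 0.031]
t yel [ 98. 217.] 672 [0.498 0.537 0.026] [0.454 0.493 0.021] [0.539 0.578 0.031]
t yel [249. 216.] 9 [0.503 0.021 0.1  ] [0.498 0.009 0.041] [0.513 0.036 0.103]
t green [221. 214.] 14 [0.51  0.115 0.039] [0.505 0.102 0.018] [0.517 0.136 0.076]
t green [250. 218.] 34 [0.498 0.018 0.043] [ 0.485 -0.003 -0.003] [0.514 0.046 0.104]
s 555 ((550.84375, -204.11782836914062), (66.75543212890625, 124.539306640625), 1.203355312347412) 0.2632304439407194
t 855 ((449.31005859375, -408.37603759765625), (583.6554565429688, 105.8306884765625), 63.280487060546875) 0.262146409669641
```

View pics/c0.png

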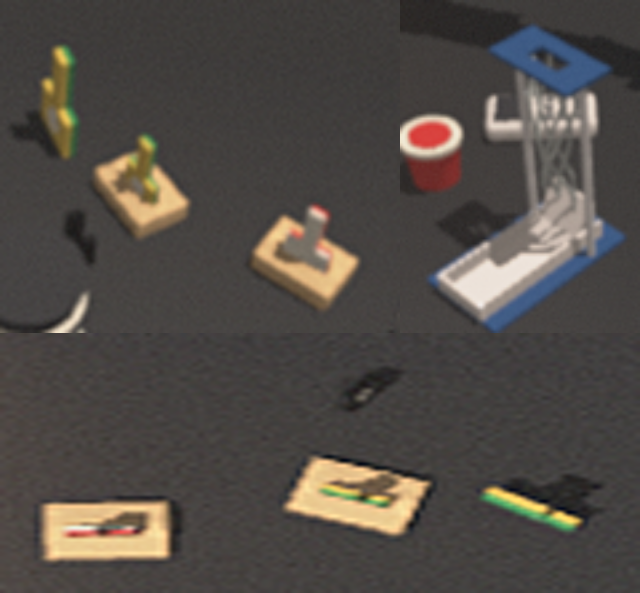

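The crop confirms it: the smaller yellow-green tag is in the stand at top (221,213), green to the robot. The free one at (251,216) is bigger. Next I get precise poses.

```bash
python3 - <<'E'
from h import *
for n,f in(('scene','s0'),('top','t0')):
    D=np.load(f+'.npz');w=cloud(n,D['d']);im=D['p'];h=cv2.cvtColor(im,cv2.COLOR_RGB2HSV);x,y,z=w[...,0],w[...,1],w[...,2]
    def rect(m,nm):
        p=w[m];print(n,nm,len(p),p.mean(0).round(4) if len(p) else '',[np.round(q,1) for q in cv2.minAreaRect((p[:,:2]*1000).astype(np.float32))])
    st=(abs(x-.51)<.06)&(abs(y-.12)<.06)
    m=st&(z>.013)&(z<.0225);
    k,l,s_,c=cv2.connectedComponentsWithStats(m.astype(np.uint8));rect(l==1+np.argmax(s_[1:,4]),'stand')
    rect(st&(z>.026)&(z<.08),'tag');rect(st&(z>.045)&(z<.08),'tab')
    ch=(abs(x-.55)<.08)&(abs(y+.2)<.1)
    rect(ch&(z>.255)&(z<.272),'collar')
    m=ch&(z>.255)&(z<.272);p=w[m]
    e=[]
    # slot hole: fill contour, hole pixels back-projected to z=.263
    cs,hi=cv2.findContours(m.astype(np.uint8),cv2.RETR_CCOMP,cv2.CHAIN_APPROX_NONE)
    M=env.camera_model(n);K=np.array(M['K']);R=cv2.Rodrigues(np.array(M['rvec'],float))[0];t=np.array(M['tvec']).ravel()
    for cc,hh in zip(cs,hi[0]):
        if len(cc)<8: continue
        uv=cc[:,0,:].astype(float);r=np.c_[(uv-K[[0,1],[2,2]])/K[0,0],np.ones(len(uv))]@R;o=-R.T@t
        q=o+r*((.263-o[2])/r[:,2])[:,None];print(n,'hole' if hh[3]>=0 else 'outer',[np.round(v,1) for v in cv2.minAreaRect((q[:,:2]*1000).astype(np.float32))])
    bb=(x>.45)&(x<.75)&(abs(y+.2)<.1)&(z>.0015)&(z<.012);rect(bb,'base')
    rect((x>.55)&(x<.95)&(abs(y-.2)<.1)&(z>.17),'cups')
    if n=='top': rect((x>.55)&(x<.65)&(y>.05)&(y<.16)&(z>.004),'black')
E
```

```text
scene stand 266 [0.5184 0.124  0.0181] [array([512.8, 119.6]), array([73.4, 50.9]), np.float64(71.8)]
scene tag 102 [0.5144 0.1212 0.0484] [array([512.8, 120.1]), array([39.5, 10.2]), np.float64(74.0)]
scene tab 48 [0.5142 0.1209 0.0641] [array([512.2, 119.6]), array([16.5, 10.4]), np.float64(66.7)]
scene collar 588 [ 0.5525 -0.2003  0.2628] [array([ 550.1, -204.1]), array([ 67.2, 124.4]), np.float64(0.1)]
scene outer [array([ 552., -202.]), array([ 69. , 125.8]), np.float64(0.1)]
scene hole [array([ 552.2, -201.1]), array([46.6, 21.6]), np.float64(89.9)]
scene base 1621 [ 0.6211 -0.1888  0.0053] [array([ 600.2, -199.8]), array([199.3, 299.6]), np.float64(89.9)]
scene cups 1084 [0.7545 0.189  0.191 ] [array([749.5, 185.4]), array([80.3, 78.8]), np.float64(45.4)]
top stand 253 [0.5132 0.1181 0.0176] [array([513.3, 118.4]), array([70.2, 49.9]), np.float64(71.5)]
top tag 30 [0.5124 0.116  0.0524] [array([513.4, 118. ]), array([39.3,  7.5]), np.float64(70.5)]
top tab 14 [0.5132 0.1176 0.0714] [array([513.7, 118.6]), array([13.7,  7.2]), np.float64(72.1)]
top collar 913 [ 0.5508 -0.2059  0.2621] [array([ 551.1, -206.2]), array([ 63.8, 119.1]), np.float64(0.6)]
top outer [array([ 550.8, -205.7]), array([ 63.2, 117.9]), np.float64(0.6)]
top hole [array([ 550.8, -204.3]), array([24.7, 49.3]), np.float64(0.6)]
top base 1750 [ 0.6116 -0.1973  0.005 ] [array([ 599.8, -200.1]), array([299.4, 199.2]), np.float64(0.3)]
top cups 591 [0.7487 0.1825 0.1923] [array([750.5, 183.4]), array([75.9, 79.4]), np.float64(89.1)]
top black 92 [0.6055 0.1119 0.0229] [array([597.2, 107.9]), array([ 90.9, 103.1]), np.float64(4.5)]
```

```bash
cat >> h.py <<'E'
def units(*targets):
    o=env.get_obs();p=o['tool_pos'];y0=o['tool_rot'][2]
    from scipy.spatial.transform import Rotation as Ro
    R=Ro.from_euler('xyz',o['tool_rot'],degrees=True).as_matrix()
    print('t',round(o['time_s'],2),p.round(4),o['tool_rot'].round(1))
    for t in targets:
        s=R.T@(np.array(t[:3])-p)/.04; print(t,s.round(2),'turn',round(-((t[3]-y0+180)%360-180)/10,2))
E
python3 -c "
from h import *
units((.36,-.45,.36,45),(.513,.119,.36,71.7))"
```

```text
t 0.1 [ 0.2413 -0.603   0.2216] [-179.9    0.    21.8]
(0.36, -0.45, 0.36, 45) [ 4.18 -2.45 -3.46] turn -2.32
(0.513, 0.119, 0.36, 71.7) [ 13.01 -14.24  -3.44] turn -4.99
```

drive_tool(moves=[0.5,-0.3,-1.4,-0.4,87,1.3,-0.8,-2.4,-0.9,87,2.2,-1.3,-3.3,-1.3,87,3.3,-2.0,-3.6,-1.8,87,4.2,-2.5,-3.6,-2.3,87])

```text
time_s: 0.72
tool_pos: [0.3621, -0.4465, 0.3675]
tool_rot: [179.9, 0.0, 45.1]
force: [0.7, -0.0, -0.2]
grip_width: 0.0869
grasp_force: 0.0
```

```bash
python3 -c "
from h import *
units((.46,-.2,.37,60),(.513,.119,.36,71.7))"
```

```text
t 0.72 [ 0.3621 -0.4465  0.3675] [179.9   0.   45.1]
(0.46, -0.2, 0.37, 60) [ 6.09 -2.62 -0.07] turn -1.49
(0.513, 0.119, 0.36, 71.7) [12.68 -7.31  0.17] turn -2.66
```

drive_tool(moves=[1.3,-0.6,0,-0.3,87,2.6,-1.2,0,-0.6,87,3.9,-1.8,0,-0.9,87,5.2,-2.4,0,-1.2,87,6.4,-3.0,0,-1.5,87])

```text
time_s: 1.35
tool_pos: [0.4575, -0.1803, 0.365]
tool_rot: [-179.9, 0.0, 60.0]
force: [0.1, -0.6, 0.4]
grip_width: 0.0871
grasp_force: 0.0
```

```bash
python3 -c "
from h import *
units((.513,.119,.30,71.7),(.513,.119,.22,71.7))"
```

```text
t 1.35 [ 0.4575 -0.1803  0.365 ] [-179.9    0.    60. ]
(0.513, 0.119, 0.3, 71.7) [ 7.18 -2.54  1.63] turn -1.17
(0.513, 0.119, 0.22, 71.7) [ 7.18 -2.53  3.63] turn -1.17
```

drive_tool(moves=[1.4,-0.5,0,-0.3,87,2.9,-1.0,0,-0.6,87,4.3,-1.5,0.5,-0.9,87,5.7,-2.0,1.0,-1.2,87,7.2,-2.5,1.6,-1.2,87])

```text
time_s: 1.98
tool_pos: [0.5141, 0.1125, 0.3031]
tool_rot: [-180.0, 0.1, 71.9]
force: [1.6, -1.3, -0.3]
grip_width: 0.087
grasp_force: 0.0
```

```bash
python3 -c "
from h import *
env.read_camera('wrist')
p,d=snap('wrist','w1');D=np.load('w1.npz')
w=cloud('wrist',d,D['pos'],D['rot']);x,y,z=w[...,0],w[...,1],w[...,2]
units((.513,.119,.15,71.7))
st=(abs(x-.513)<.06)&(abs(y-.119)<.06)
for nm,lo,hi in(('stand',.013,.0225),('tag',.026,.085),('tab',.045,.085),('top',.068,.085)):
  q=w[st&(z>lo)&(z<hi)];print(nm,len(q),q.mean(0).round(4),[np.round(v,1) for v in cv2.minAreaRect((q[:,:2]*1000).astype(np.float32))],np.percentile(q[:,2],[2,50,98]).round(4))
"
```

```text
t 2.08 [0.5118 0.1188 0.3012] [-1.796e+02 -1.000e-01  7.260e+01]
(0.513, 0.119, 0.15, 71.7) [0.01 0.05 3.78] turn 0.09
stand 1780 [0.5121 0.1217 0.018 ] [array([512.1, 120.3]), array([70.3, 49.3]), np.float64(71.6)] [0.0162 0.018  0.0197]
tag 224 [0.5133 0.1248 0.0541] [array([511.7, 120.8]), array([39.8,  8.5]), np.float64(69.4)] [0.0272 0.0461 0.0774]
tab 117 [0.5126 0.1224 0.0712] [array([512.1, 120.7]), array([13.7,  7.8]), np.float64(67.7)] [0.0457 0.0757 0.0776]
top 90 [0.5122 0.121  0.0757] [array([512.1, 120.6]), array([13.6,  7.7]), np.float64(66.6)] [0.0712 0.076  0.0777]
```

View pics/w1.png

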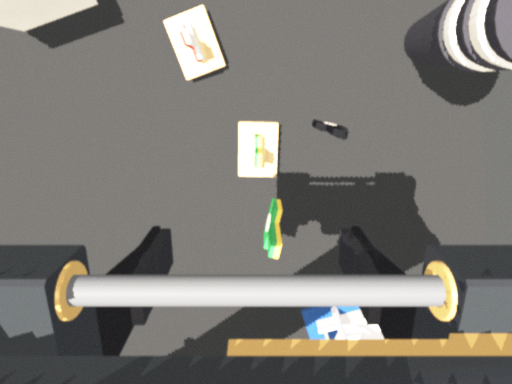

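The wrist picture shows the tag in its stand at (258,150), green on the robot side; the black tag is at (330,128) and the big one at (273,230). I narrow the fingers and go down.

```bash
python3 -c "
from h import *
units((.5123,.1198,.10,70.5),(.5123,.1198,.041,70.5))"
```

```text
t 2.08 [0.5118 0.1188 0.3012] [-1.796e+02 -1.000e-01  7.260e+01]
(0.5123, 0.1198, 0.1, 70.5) [0.02 0.04 5.03] turn 0.21
(0.5123, 0.1198, 0.041, 70.5) [0.02 0.05 6.51] turn 0.21
```

drive_tool(moves=[0,0,1.3,0.1,50,0,0,2.6,0.1,50,0,0,3.8,0.1,50,0,0,4.5,0.1,50,0,0,4.5,0.1,50])

```text
time_s: 2.7
tool_pos: [0.5119, 0.11, 0.1218]
tool_rot: [-179.7, 0.2, 70.9]
force: [0.3, -0.4, 0.0]
grip_width: 0.0517
grasp_force: 0.0
```

```bash
python3 -c "
from h import *
env.read_camera('wrist')
units((.5123,.1198,.041,70.5))"
```

```text
t 2.75 [0.5135 0.1105 0.1238] [-1.799e+02  1.000e-01  7.080e+01]
(0.5123, 0.1198, 0.041, 70.5) [ 0.21 -0.1   2.07] turn 0.03
```

drive_tool(moves=[0.2,-0.1,0,0,50,0.2,-0.1,0.6,0,50,0.2,-0.1,1.2,0,50,0.2,-0.1,1.2,0,50])

```text
time_s: 3.25
tool_pos: [0.5128, 0.1201, 0.0767]
tool_rot: [-179.9, 0.0, 70.9]
force: [-0.5, -0.3, -0.4]
grip_width: 0.0505
grasp_force: 0.0
```

```bash
python3 -c "
from h import *
p,d=snap('wrist','w2');D=np.load('w2.npz')
w=cloud('wrist',d,D['pos'],D['rot']);x,y,z=w[...,0],w[...,1],w[...,2]
units((.5123,.1198,.041,70.5))
st=(abs(x-.513)<.06)&(abs(y-.119)<.06)
for nm,lo,hi in(('stand',.013,.0225),('top',.068,.085)):
  q=w[st&(z>lo)&(z<hi)];print(nm,len(q),[np.round(v,1) for v in cv2.minAreaRect((q[:,:2]*1000).astype(np.float32))]) if len(q)>3 else 0
"
```

```text
t 3.3 [0.5137 0.1203 0.0777] [180.   -0.   70.9]
(0.5123, 0.1198, 0.041, 70.5) [-0.02 -0.03  0.92] turn 0.04
stand 6107 [array([511.6, 119.8]), array([70.9, 50.1]), np.float64(71.5)]
top 897 [array([512.4, 121.1]), array([21.9, 67.8]), np.float64(70.6)]
```

drive_tool(moves=[0,0,0.5,0,40,0,0,0.9,0,40,0,0,0.9,0,40,0,0,0.9,0,20,0,0,0.9,0,12], squeeze=20)

```text
time_s: 3.92
tool_pos: [0.5138, 0.1198, 0.0413]
tool_rot: [180.0, -0.0, 70.8]
force: [0.6, -0.3, 0.0]
grip_width: 0.027
grasp_force: 0.0
```

drive_tool(moves=[0,0,0,0,4,0,0,0,0,4,0,0,0,0,4,0,0,0,0,4])

```text
time_s: 4.42
tool_pos: [0.5134, 0.1197, 0.041]
tool_rot: [180.0, 0.0, 70.8]
force: [-0.5, 0.2, 1.8]
grip_width: 0.0077
grasp_force: 20.0
```

Gripped at 7.7 mm. Pull straight up slowly, then faster.

drive_tool(moves=[0,0,-0.2,0,4,0,0,-0.5,0,4,0,0,-1.0,0,4,0,0,-2.0,0,4,0,0,-3.0,0,4])

```text
time_s: 5.05
tool_pos: [0.5134, 0.1199, 0.1632]
tool_rot: [179.9, -0.0, 70.8]
force: [0.3, 0.0, -0.5]
grip_width: 0.0076
grasp_force: 20.0
```

drive_tool(moves=[0,0,-1.2,0,4,0,0,-2.5,0,4,0,0,-3.8,0,4,0,0,-4.8,0,4,0,0,-5.2,0,4])

```text
time_s: 5.68
tool_pos: [0.5138, 0.1205, 0.3724]
tool_rot: [179.7, -0.1, 70.9]
force: [-0.5, 1.3, -0.7]
grip_width: 0.0075
grasp_force: 20.0
```

```bash
python3 -c "
from h import *
p,d=snap('scene','s2');cv2.imwrite('pics/c2.png',cv2.resize(p[90:290,180:400],(660,600),interpolation=cv2.INTER_CUBIC)[:,:,::-1])
units((.5,-.0,.38,80),(.551,-.205,.38,90.4))
"
```

```text
t 5.72 [0.5141 0.1204 0.3728] [ 1.797e+02 -1.000e-01  7.080e+01]
(0.5, -0.0, 0.38, 80) [-2.96  0.66 -0.18] turn -0.92
(0.551, -0.205, 0.38, 90.4) [-7.38  3.54 -0.18] turn -1.96
```

View pics/c2.png

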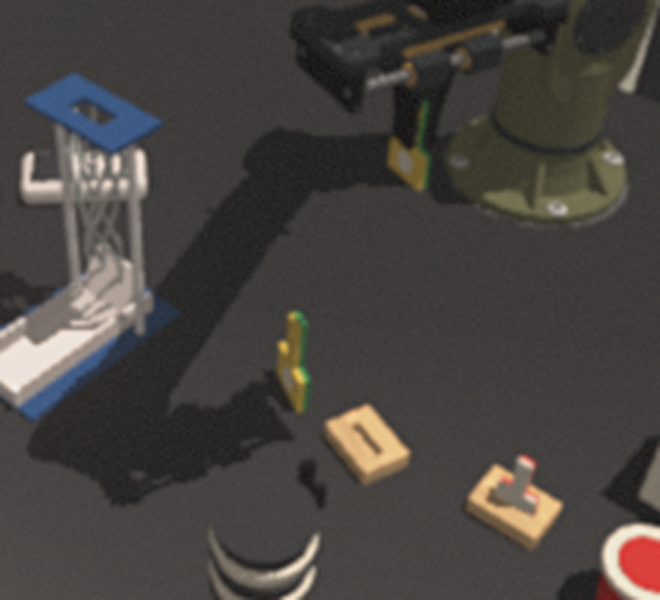

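The tag is held upright at crop (408,160), yellow away from the robot. Its stand at (365,440) is empty and the rest is undisturbed. Carry it to above the slot.

drive_tool(moves=[-1.2,0.5,-0.1,-0.4,4,-2.5,1.1,-0.2,-0.8,4,-3.8,1.8,-0.2,-1.2,4,-5.0,2.4,-0.2,-1.6,4,-6.2,3.0,-0.2,-1.9,4])

```text
time_s: 6.35
tool_pos: [0.5446, -0.1555, 0.3754]
tool_rot: [-179.9, -0.0, 89.9]
force: [0.6, 0.5, -0.9]
grip_width: 0.008
grasp_force: 20.0
```

drive_tool(moves=[0,0,0,0,4,0,0,0,0,4])

```text
time_s: 6.6
tool_pos: [0.5448, -0.1531, 0.3755]
tool_rot: [-179.9, -0.1, 89.8]
force: [0.0, 0.2, 0.2]
grip_width: 0.008
grasp_force: 20.0
```

```bash
python3 -c "
from h import *
units((.551,-.205,.38,90.4))
"
```

```text
t 6.6 [ 0.5448 -0.1531  0.3755] [-1.799e+02 -1.000e-01  8.980e+01]
(0.551, -0.205, 0.38, 90.4) [-1.3   0.16 -0.11] turn -0.06
```

drive_tool(moves=[-0.7,0.1,0,-0.1,4,-1.3,0.2,0,-0.1,4,-1.3,0.2,0.3,-0.1,4,-1.3,0.2,0.3,-0.1,4,-1.3,0.2,0.3,-0.1,4])

```text
time_s: 7.22
tool_pos: [0.5531, -0.2044, 0.3648]
tool_rot: [-180.0, -0.0, 90.9]
force: [0.8, 0.7, -0.1]
grip_width: 0.0076
grasp_force: 20.0
```

```bash
python3 -c "
from h import *
p,d=snap('wrist','w3');D=np.load('w3.npz');w=cloud('wrist',d,D['pos'],D['rot']);x,y,z=w[...,0],w[...,1],w[...,2]
q,e=snap('scene','s3');ws=cloud('scene',e)
units((.551,-.205,.30,90.4))
c=np.vstack([cv2.resize(p,(440,330)),cv2.resize(q[90:160,170:260],(440,260))]);cv2.imwrite('pics/c3.png',c[:,:,::-1])
for nm,W,im in(('w',w,p),('s',ws,q)):
  X,Y,Z=W[...,0],W[...,1],W[...,2]
  r=W[(abs(X-.55)<.08)&(abs(Y+.2)<.1)&(abs(Z-.263)<.006)];print(nm,'collar',len(r),[np.round(v,1) for v in cv2.minAreaRect((r[:,:2]*1000).astype(np.float32))],np.median(r[:,2]))
  h=cv2.cvtColor(im,cv2.COLOR_RGB2HSV);m=(abs(X-.55)<.06)&(abs(Y+.2)<.06)&(Z>.3)&(Z<.4)&(h[...,0]>15)&(h[...,0]<80)&(h[...,1]>100)
  r=W[m];print('tag',len(r),r.min(0).round(3),r.max(0).round(3)) if len(r) else 0
"
```

```text
t 7.33 [ 0.5532 -0.2049  0.3652] [180.    0.   90.9]
(0.551, -0.205, 0.3, 90.4) [-0.   -0.06  1.63] turn 0.05
w collar 8121 [array([ 549.3, -200.7]), array([ 64.2, 113.3]), np.float64(0.0)] 0.26309516498592667
tag 1383 [ 0.541 -0.201  0.329] [ 0.564 -0.184  0.4  ]
s collar 577 [array([ 550.2, -204.1]), array([ 67.4, 122.3]), np.float64(0.2)] 0.26321869677096155
tag 98 [ 0.551 -0.224  0.33 ] [ 0.565 -0.183  0.392]
```

View pics/c3.png

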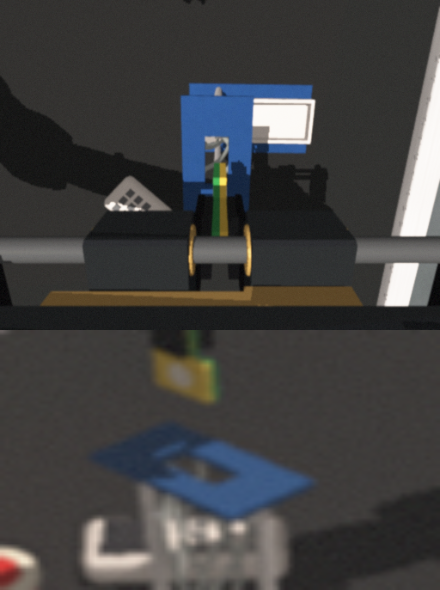

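The wrist view shows the plate over the slot (about (215,165)), green to the left (robot side), lined up; the scene crop agrees. I shift 2 mm back and lower it into the slot.

drive_tool(moves=[0,-0.05,0.3,0.05,4,0,-0.05,0.8,0.05,4,0,-0.05,1.3,0.05,4,0,-0.05,1.7,0.05,4,0,-0.05,1.7,0.05,4])

```text
time_s: 7.95
tool_pos: [0.5502, -0.2059, 0.2952]
tool_rot: [-179.9, -0.1, 90.3]
force: [0.1, 0.2, 0.6]
grip_width: 0.0079
grasp_force: 20.0
```

drive_tool(moves=[0,0,0.2,0,4,0,0,0.4,0,4,0,0,0.4,0,4])

```text
time_s: 8.32
tool_pos: [0.5507, -0.206, 0.2801]
tool_rot: [-179.9, -0.0, 90.3]
force: [-0.6, 0.9, -0.2]
grip_width: 0.0079
grasp_force: 20.0
```

```bash
python3 -c "
from h import *
p,d=snap('wrist','w4');q,e=snap('scene','s4')
units((.551,-.204,.28,90.4))
c=np.vstack([cv2.resize(p[80:320,150:370],(440,330)),cv2.resize(q[80:160,170:260],(440,260))]);cv2.imwrite('pics/c4.png',c[:,:,::-1])
"
```

```text
t 8.43 [ 0.5511 -0.206   0.2809] [180.    0.   90.3]
(0.551, -0.204, 0.28, 90.4) [ 0.05 -0.    0.02] turn -0.01
```

View pics/c4.png

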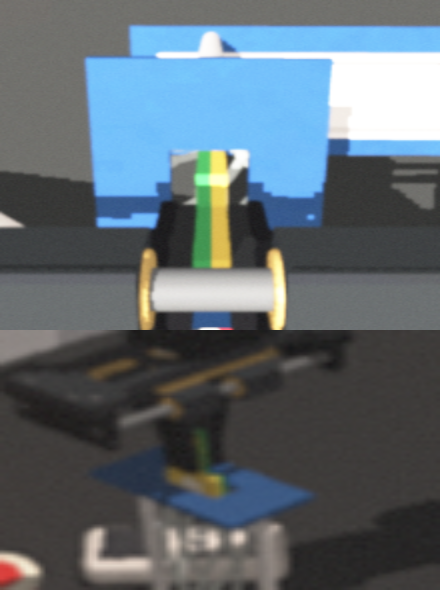

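The plate is in the slot with no contact force, green to the back at (205,180). Release.

drive_tool(moves=[0.04,0,0,0,4,0.04,0,0,0,87,0.04,0,0,0,87,0.04,0,0,0,87,0.04,0,0,0,87])

```text
time_s: 9.05
tool_pos: [0.551, -0.2044, 0.2808]
tool_rot: [180.0, 0.0, 90.3]
force: [-0.4, 0.0, -0.4]
grip_width: 0.04
grasp_force: 0.0
```

drive_tool(moves=[0,0,0,0,87,0,0,-0.8,0,87,0,0,-2.0,0,87,0,0,-3.0,0,87,0,0,-3.0,0,87])

```text
time_s: 9.68
tool_pos: [0.5524, -0.2043, 0.4045]
tool_rot: [179.6, 0.1, 90.3]
force: [0.4, 0.3, -0.2]
grip_width: 0.085
grasp_force: 0.0
```

```bash
python3 -c "
from h import *
p,d=snap('top','t5');q,e=snap('scene','s5')
c=np.vstack([cv2.resize(p[140:240,270:380],(440,300)),cv2.resize(q[100:240,150:260],(440,300))]);cv2.imwrite('pics/c5.png',c[:,:,::-1])
for n,im,dd in(('top',p,d),('scene',q,e)):
  w=cloud(n,dd);h=cv2.cvtColor(im,cv2.COLOR_RGB2HSV)
  for nm,lo,hi in(('y',15,33),('g',36,85)):
    m=(h[...,0]>=lo)&(h[...,0]<=hi)&(h[...,1]>100)&(w[...,0]>.5)&(w[...,0]<.75)&(abs(w[...,1]+.2)<.07)
    if m.sum(): print(n,nm,m.sum(),w[m].min(0).round(3),w[m].max(0).round(3))
"
```

```text
top y 6 [ 0.599 -0.179  0.49 ] [ 0.6   -0.167  0.495]
top g 93 [ 0.626 -0.216  0.008] [ 0.692 -0.178  0.019]
scene y 56 [ 0.502 -0.182  0.479] [ 0.633 -0.165  0.505]
scene g 22 [ 0.651 -0.212  0.012] [ 0.693 -0.187  0.017]
```

View pics/c5.png

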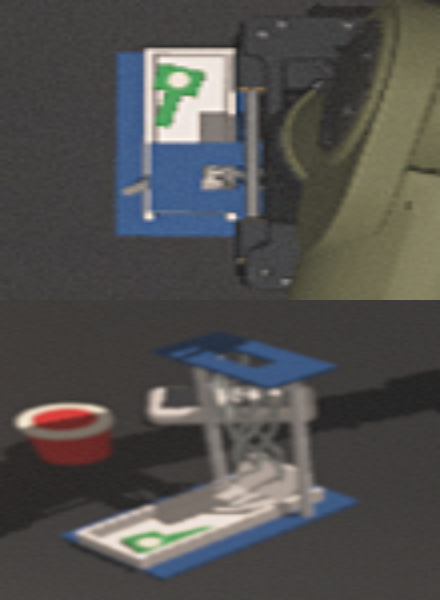

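The tag lies flat in the tray, green side up (z about 14 mm; crop (178,88) and (160,540)). The arm is clear, so I let it settle and hand in.

drive_tool(moves=[0,0,0,0,87,0,0,0,0,87,0,0,0,0,87,0,0,0,0,87])

```text
time_s: 10.28
tool_pos: [0.551, -0.2044, 0.4006]
tool_rot: [-180.0, -0.0, 90.3]
force: [-0.0, 0.5, 0.2]
grip_width: 0.087
grasp_force: 0.0
```

```bash
python3 -c "
from cell import env
print(env.sign_off())"
```

```text
the job is handed in; nothing more can be done
None
```

The yellow-and-green tag went through the chute and lies flat, green side up, in the white tray; the red-and-white tag was left in its stand, the gripper was clear of everything, and the job was handed in at about 10.3 s (no verdict shown).

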